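Gauge a heater well and plug it flush

TASK

Take the depth rod from its stand and slowly and gently lower it to the bottom of the middle well of the dry-block heater, letting it rest there a moment to find out how deep the well is, then put the rod back upright in its stand. Fit that middle well with the one plug from the rack that matches its depth, so that the plug rests on the bottom and its shoulder (where the slim stem begins) is flush with the block's top. Never press hard with the rod or a plug, leave the other two plugs standing in the rack and do not disturb the other things on the bench.

Things in the scene. Friction and masses are not known exactly. Their poses are not given: they have to be found in the camera images.
- heater: Dry-block heater, fixed: white housing 162 x 210 mm, at most 78 mm high, round an aluminium block 70 x 160 mm with flat top 90 mm above the bench. In it three round wells along the heater's y (-50, 0, +50 mm; x = 0), 21.5 mm across, 2 mm chamfer; depths 36, 50 and 64 mm, one each, in unknown, changing order. Origin: on the bench under the middle well; z up; display on the -x side
- well_mid (a point): centre of the mouth of the MIDDLE well, level with the block's flat top face (90 mm above the bench); z up. This is the well to probe and to plug. Bottom and rim are rigid: neither rod nor plug may press on them with more than 25 N, so come down at about 20 mm/s or slower and stop at the first touch
- rod: Depth rod, 60 g: steel rod 8 mm across and 105 mm long, then a black round grip 16 mm across and 55 mm long on top (105 to 160 mm above the tip). It stands upright in its stand. Origin: centre of its lower tip; z runs up along the rod to the grip
- stand: Black holder of the depth rod, fixed: block 60 x 60 x 50 mm (foot plate 90 x 90 mm, 6 mm high) with one round vertical hole in the centre of its top, 14 mm across, 40 mm deep (its floor is 10 mm above the bench). Origin: centre of the underside; z up
- rack: Grey rack, fixed: bar 190 (x) x 60 (y) x 35 mm high, with three round pockets 24 mm across and 18 mm deep in a row along its x axis, 60 mm apart (x = -60, 0, +60 mm). A plug stands in each, in an order that changes. Origin: centre of the underside; z up
- plug_short: The short well plug, aluminium, about 86 g: a cylinder (shank) 20 mm across and 36 mm long with a chamfered foot, and on its flat top a slim round stem 12 mm across and 40 mm tall to hold it by. Whole height 76 mm. Origin: centre of its foot; z up along the stem. Stands in the rack with its foot 17 mm above the bench
- short_shoulder (a point): centre of the flat shank top (shoulder) of the short plug, where the stem begins, 36 mm above its foot
- plug_medium: The medium well plug, aluminium, about 100 g: a cylinder (shank) 20 mm across and 50 mm long with a chamfered foot, and on its flat top a slim round stem 12 mm across and 40 mm tall to hold it by. Whole height 90 mm. Origin: centre of its foot; z up along the stem. Stands in the rack with its foot 17 mm above the bench
- medium_shoulder (a point): centre of the flat shank top (shoulder) of the medium plug, where the stem begins, 50 mm above its foot
- plug_long: The long well plug, aluminium, about 114 g: a cylinder (shank) 20 mm across and 64 mm long with a chamfered foot, and on its flat top a slim round stem 12 mm across and 40 mm tall to hold it by. Whole height 104 mm. Origin: centre of its foot; z up along the stem. Stands in the rack with its foot 17 mm above the bench
- long_shoulder (a point): centre of the flat shank top (shoulder) of the long plug, where the stem begins, 64 mm above its foot
- spacer_a: One of three fixed metal spacers that form the flat rigid bottoms of the heater's three wells. The three have different thicknesses; which one is how thick is not told, so its pose does not tell the depth. Origin: on the bench level, straight below its well (not at the well's bottom)
- spacer_b: One of three fixed metal spacers that form the flat rigid bottoms of the heater's three wells. The three have different thicknesses; which one is how thick is not told, so its pose does not tell the depth. Origin: on the bench level, straight below its well (not at the well's bottom)
- spacer_c: One of three fixed metal spacers that form the flat rigid bottoms of the heater's three wells. The three have different thicknesses; which one is how thick is not told, so its pose does not tell the depth. Origin: on the bench level, straight below its well (not at the well's bottom)
- spray: Bystander, to be left alone: white plastic bottle with blue band, 72 mm across, 190 mm tall, behind the heater; origin under its centre
- jar1: Bystander, to be left alone: small clear glass jar with blue lid, 48 mm across, 75 mm tall, behind the heater; origin under its centre
- jar2: Bystander, to be left alone: small amber glass jar with blue lid, 48 mm across, 75 mm tall, behind the heater; origin under its centre
- beaker: Bystander, to be left alone: glass beaker, 64 mm across, 85 mm tall, between robot and heater; origin under its centre
- dish: Bystander, to be left alone: shallow glass dish, 90 mm across, 15 mm tall, between robot and heater; origin under its centre
- pipette: Bystander, to be left alone: lying hand pipette, 240 mm long, 26 mm tall; origin under the middle of its length
- tipbox: Bystander, to be left alone: closed blue plastic box 120 x 85 x 60 mm; origin under its centre

How it is judged:
On the way, in this order (a step that is already met when the one before it is completed fails the run):
1. the depth rod's tip rests on the bottom of the middle well (horizontal distance between rod and well_mid below 0.012 m and z of rod in the frame of well_mid below -0.028 m and (contact force between rod and spacer_a above 0.4 N or contact force between rod and spacer_b above 0.4 N or contact force between rod and spacer_c above 0.4 N)), for 0.1 s.
2. a plug rests on the bottom of the middle well with its shoulder flush with the block's top (((horizontal distance between short_shoulder and well_mid below 0.004 m and z of short_shoulder in the frame of well_mid between -0.004 and 0.004 m and angle between plug_short's own z axis and vertical below 0.08 rad and (contact force between plug_short and spacer_a above 0.1 N or contact force between plug_short and spacer_b above 0.1 N or contact force between plug_short and spacer_c above 0.1 N)) or (horizontal distance between medium_shoulder and well_mid below 0.004 m and z of medium_shoulder in the frame of well_mid between -0.004 and 0.004 m and angle between plug_medium's own z axis and vertical below 0.08 rad and (contact force between plug_medium and spacer_a above 0.1 N or contact force between plug_medium and spacer_b above 0.1 N or contact force between plug_medium and spacer_c above 0.1 N)) or (horizontal distance between long_shoulder and well_mid below 0.004 m and z of long_shoulder in the frame of well_mid between -0.004 and 0.004 m and angle between plug_long's own z axis and vertical below 0.08 rad and (contact force between plug_long and spacer_a above 0.1 N or contact force between plug_long and spacer_b above 0.1 N or contact force between plug_long and spacer_c above 0.1 N)))), for 0.2 s.
At the end, for the whole second after the job is handed in: One plug rests on the bottom of the middle well, upright, shoulder within 4 mm of flush and of the well's centre; the other plugs stand where they were (12 mm); the rod stands in its stand (tip within 8 mm of the centre, under 16 mm above the bench); all at rest (((horizontal distance between short_shoulder and well_mid below 0.004 m and z of short_shoulder in the frame of well_mid between -0.004 and 0.004 m and angle between plug_short's own z axis and vertical below 0.08 rad and (contact force between plug_short and spacer_a above 0.1 N or contact force between plug_short and spacer_b above 0.1 N or contact force between plug_short and spacer_c above 0.1 N)) or (horizontal distance between medium_shoulder and well_mid below 0.004 m and z of medium_shoulder in the frame of well_mid between -0.004 and 0.004 m and angle between plug_medium's own z axis and vertical below 0.08 rad and (contact force between plug_medium and spacer_a above 0.1 N or contact force between plug_medium and spacer_b above 0.1 N or contact force between plug_medium and spacer_c above 0.1 N)) or (horizontal distance between long_shoulder and well_mid below 0.004 m and z of long_shoulder in the frame of well_mid between -0.004 and 0.004 m and angle between plug_long's own z axis and vertical below 0.08 rad and (contact force between plug_long and spacer_a above 0.1 N or contact force between plug_long and spacer_b above 0.1 N or contact force between plug_long and spacer_c above 0.1 N))) and (horizontal distance between short_shoulder and well_mid below 0.004 m or (distance of plug_short from where it was at the start of the episode below 0.012 m and angle between plug_short's own z axis and vertical below 0.2 rad)) and (horizontal distance between medium_shoulder and well_mid below 0.004 m or (distance of plug_medium from where it was at the start of the episode below 0.012 m and angle between plug_medium's own z axis and vertical below 0.2 rad)) and (horizontal distance between long_shoulder and well_mid below 0.004 m or (distance of plug_long from where it was at the start of the episode below 0.012 m and angle between plug_long's own z axis and vertical below 0.2 rad)) and horizontal distance between rod and stand below 0.008 m and height (world z) of rod below 0.016 m and angle between rod's own z axis and vertical below 0.2 rad and linear speed of each of rod, plug_short, plug_medium, plug_long below 0.02 m/s); the robot touches nothing.
It fails at once if the rod is pressed on the heater or a well's bottom with more than 25 N (contact force between rod and heater above 25 N or contact force between rod and spacer_a above 25 N or contact force between rod and spacer_b above 25 N or contact force between rod and spacer_c above 25 N).
It fails at once if a plug is pressed on the heater or a well's bottom with more than 25 N ((contact force between plug_short and heater above 25 N or contact force between plug_short and spacer_a above 25 N or contact force between plug_short and spacer_b above 25 N or contact force between plug_short and spacer_c above 25 N) or (contact force between plug_medium and heater above 25 N or contact force between plug_medium and spacer_a above 25 N or contact force between plug_medium and spacer_b above 25 N or contact force between plug_medium and spacer_c above 25 N) or (contact force between plug_long and heater above 25 N or contact force between plug_long and spacer_a above 25 N or contact force between plug_long and spacer_b above 25 N or contact force between plug_long and spacer_c above 25 N)).
It fails at once if a bystander is moved by more than 25 mm (distance of any of spray, jar1, jar2, beaker, dish, pipette, tipbox from where it was at the start of the episode above 0.025 m).
It also fails if it takes over 72 s, if anything falls off the work surface, if the arm or the gripper's body presses on something with over 40 N, if the wrist force passes 120 N, or if a joint passes its speed limit or range.

ROBOT

A 7-joint arm with a two-finger parallel gripper is mounted at the origin on the work surface. World frame = base frame: x ahead of the robot, y to its left, z up, the work surface at z = 0. Lengths are in m, angles in rad, forces in N, time in s.
With the tool pointing down it reaches from about 0.4 to 0.85 m from the base axis. Payload 10.4 kg.
Tool frame: the origin (TCP) lies midway between the tips of the shut fingers; the grasp point (between the pads) lies 19 mm behind it; z points along the fingers, y is the direction in which the jaws open and shut (so a half turn about z gives the same grasp; the last joint's range is limited). The gripper opens to 85 mm and grips with 20 to 120 N. Pads are 22 mm wide; open, the fingers measure 114 mm over their backs; the gripper's body (76 mm by 85 mm) begins 54 mm behind the grasp point. The pads swing forward as they close: fully open they stand 13 mm farther back than shut.
Start: joints at [-1.136, 0.332, -0.065, 1.46, 0.022, 1.35, -0.088], TCP at [0.276, 0.561, 0.231] pointing down, gripper open.
Joint ranges: [-2.6, 2.6], [-0.5, 2.12], [-1.47, 1.34], [0.16, 2.42], [-1.27, 4.41], [0.06, 2.06], [-2.6, 2.6]. Speed limits (rad/s): [2.22, 2.22, 2.79, 2.79, 3.14, 3.14, 3.14].

INTERFACE

Orientations are given as a unit quaternion [x, y, z, w].
In Python, from workcell import manip, viewer gives the robot as it stands.
- The arm moves only by the tool move_arm, never from a script. Its argument "deltas" is a list of rows, each a list of 7 numbers: the shift along the tool's x, y, z in m, then the turn, a rotation vector about the tool's x, y, z in degrees, then the opening, from -1 (shut) to 1 (fully open). In form: [[dx, dy, dz, wx, wy, wz, gripper], ...]. A call has 1 to 10 rows; each row shifts and turns the commanded pose from where the row before left it, along the tool's axes as they then stand; what a row does not reach is not made up. A row lasts 1/8 s, in which the tool goes at most 62.5 mm and 10.7 degrees, less where a joint would pass 70% of its speed; a pose out of reach is approached as far as the arm can. A call with a gripper value outside its range is refused whole. The fingers move at their own pace and stop on an object; "force" is the grip in N (left out, the last holds). Time passes only in rows, so rows that do not move let the fingers close. It gives the time, the measured TCP pose, the force and the opening at its end, in the units of the state.
- manip.get_obs(): the state, without advancing time (a new reading comes with each control period).
- viewer.camera(name): name is "scene" or "side" or "wrist"; returns (picture, depth): 384x512x3 uint8, red, green, blue; 384x512 float32, m along the optical axis (not along the pixel's ray), 0 where there is no reading.
- viewer.calibration(name): a dict with "fx", "fy", "cx", "cy" (pixels), "R" (3x3) and "t" (3): a world point X has camera coordinates R X + t; the wrist camera has in their place "T_tool_cam" (4x4, takes a point from camera to tool coordinates, whose origin is the TCP and whose axes are the flange's). Camera axes: x right, y down, z forward; pixel columns grow to the right and rows downward; lengths in m; the calibration is good to about 2 mm. A picture is of the moment at which its call begins: read the wrist's pose just before it. calibration takes no time and is no camera call.
- manip.hand_in(): hands the job in, once; it reports no verdict.
The state is a dict: "clock": time; "joint_pos": joint angles; "joint_velocities": joint speeds; "tau": joint torques, N m; "position": TCP position; "ee_rot": TCP orientation; "ft_force": force on the tool from outside, world axes, zero at the start; "torque": the same for the moment, N m; "grip_width": opening from 0.0 (shut) to 1.0 (fully open).
Only numpy, scipy, OpenCV 4.12 (cv2) and the standard library are available. Lean on these libraries where they do the work, as an engineer would, in place of code of your own. Each camera call takes 0.05 s, during which the arm holds its last target.

## Working session

There is one attempt and no reset: what is moved stays moved. The work goes in short steps, Python scripts to look and compute and a tool call to move; the robot and the scene stay as the last step left them, time stands still between calls to the robot, and variables do not carry over. Pictures are saved under pics/ and viewed, and the job is handed in when it is done.

Besides the shell and the picture viewer there is one more tool, called after "Call:" by a JSON object that holds its "method" and its "body", one argument or row to a line. move_arm: Moves the arm, as the interface text tells. Its arguments: {"type":"object","properties":{"deltas":{"type":"array"},"force":{"type":"number"}},"required":["deltas"]}

```bash
mkdir -p pics
python3 - <<'E'
from workcell import manip, viewer
import cv2,numpy as np
print(manip.get_obs())
for n in ["scene","side","wrist"]:
    p,d=viewer.camera(n); np.savez(f"{n}0.npz",p=p,d=d)
    cv2.imwrite(f"pics/{n}0.png",p[:,:,::-1]); print(n,viewer.calibration(n))
E
```

```text
{'clock': 0.0, 'joint_pos': array([-1.13560796,  0.33285986, -0.06471519,  1.46094926,  0.02158996,
        1.34990159, -0.08849265]), 'joint_velocities': array([-0.00037809, -0.00092235, -0.0004791 ,  0.00114014,  0.00059431,
       -0.00158411, -0.00035283]), 'tau': array([ 5.16837154e-04, -6.25454879e+01,  4.92070033e-02, -3.91586566e+01,
        1.62239018e-02,  1.00985711e-02, -3.61251159e-05]), 'position': array([0.27605418, 0.56030684, 0.23051968]), 'ee_rot': array([ 2.26880830e-01,  9.73922267e-01, -6.98342411e-04, -1.35946277e-04]), 'ft_force': array([-0.54181026,  0.24268129,  0.71927173]), 'torque': array([-0.00907421,  0.02881243,  0.02586221]), 'grip_width': 1.0008622615334555}
scene {'fx': 436.6595960052553, 'fy': 436.6595960052553, 'cx': 268.14187736994216, 'cy': 191.85652506512827, 'R': array([[ 0.75763693,  0.65261772, -0.00874066],
       [ 0.36587499, -0.43576538, -0.82234058],
       [-0.54048291,  0.6198376 , -0.56892844]]), 't': array([-0.42483466, -0.1444358 ,  1.80448511])}
side {'fx': 463.8546610693137, 'fy': 463.8546610693137, 'cx': 259.09265705001957, 'cy': 196.69911542188757, 'R': array([[ 0.74577509, -0.66618146,  0.0046662 ],
       [-0.49638441, -0.56033535, -0.66304359],
       [ 0.44432199,  0.49216517, -0.74856624]]), 't': array([-0.44527425,  0.33563663,  0.98714882])}
wrist {'fx': 296.8996140162284, 'fy': 296.8996140162284, 'cx': 259.5217807319388, 'cy': 186.80628239155607, 'T_tool_cam': array([[-4.80437562e-05, -9.58615167e-01, -2.84705040e-01,
         7.34491817e-02],
       [ 9.99999943e-01, -1.41421799e-04,  3.07424582e-04,
        -7.88192609e-04],
       [-3.34965366e-04, -2.84705009e-01,  9.58615119e-01,
        -1.42635559e-01],
       [ 0.00000000e+00,  0.00000000e+00,  0.00000000e+00,
         1.00000000e+00]])}
```

View pics/scene0.png

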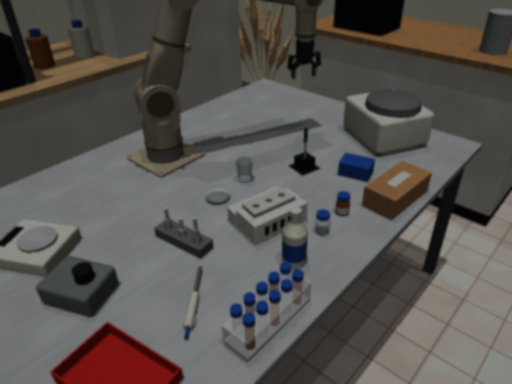

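View pics/side0.png

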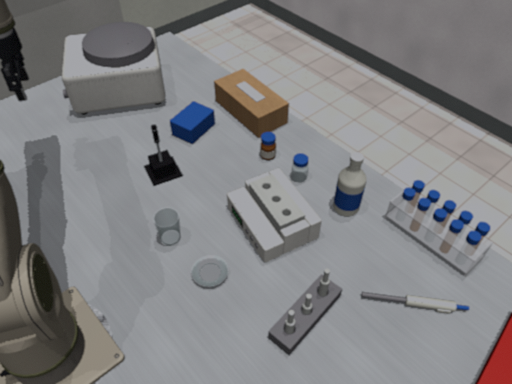

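View pics/wrist0.png

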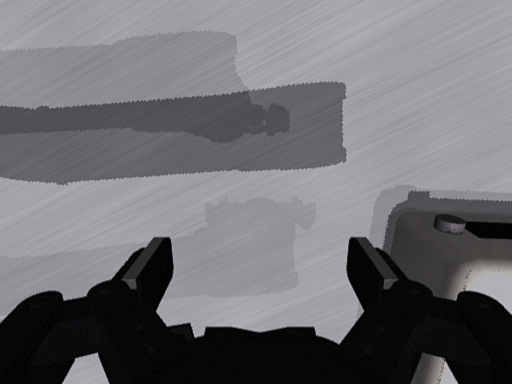

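The side view shows the heater with its three wells around (266,185)–(287,212), the rod in its stand at about (157,140), and the plugs at (290,320), (308,303) and (325,283). The scene view shows the same things near (268,200), (305,145) and (183,228). I'll enlarge both.

Run:
```python
import cv2,numpy as np
s=np.load("side0.npz")["p"][:,:,::-1]; c=np.load("scene0.npz")["p"][:,:,::-1]
def crop(im,x0,y0,w,h,k,n): cv2.imwrite(f"pics/{n}.png",cv2.resize(im[y0:y0+h,x0:x0+w],None,fx=k,fy=k,interpolation=cv2.INTER_CUBIC))
crop(s,130,110,200,150,4,"cs_h"); crop(s,255,250,100,110,5,"cs_r")
crop(c,150,120,190,140,4,"cc")
```

```text
(no output)
```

View pics/cs_h.png

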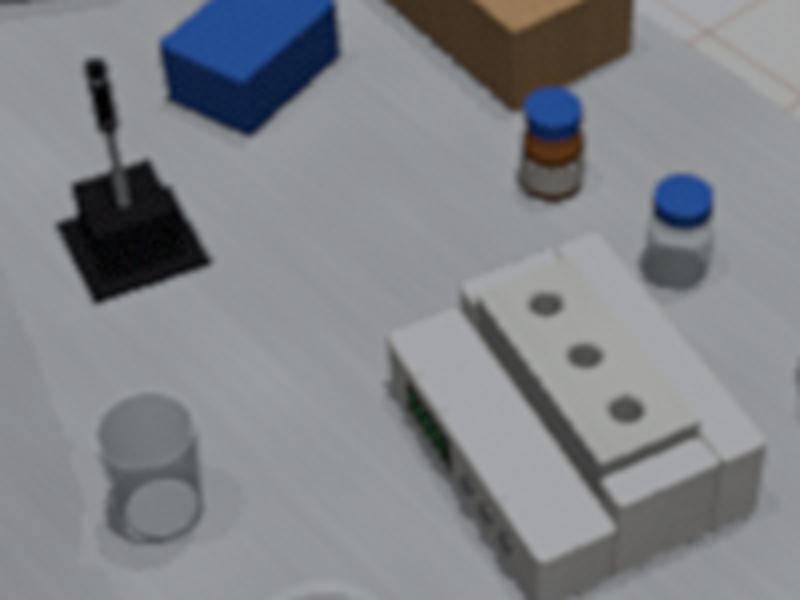

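View pics/cs_r.png

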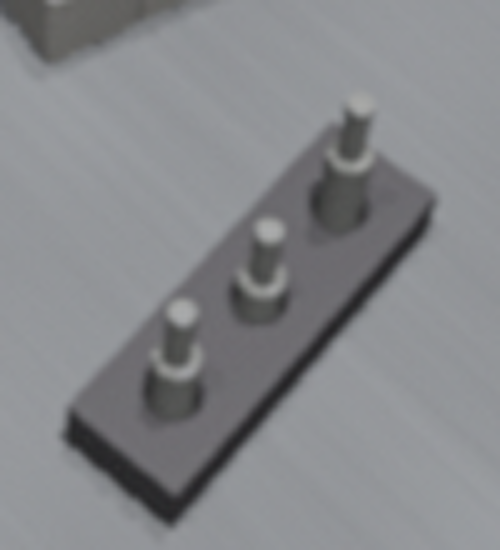

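View pics/cc.png

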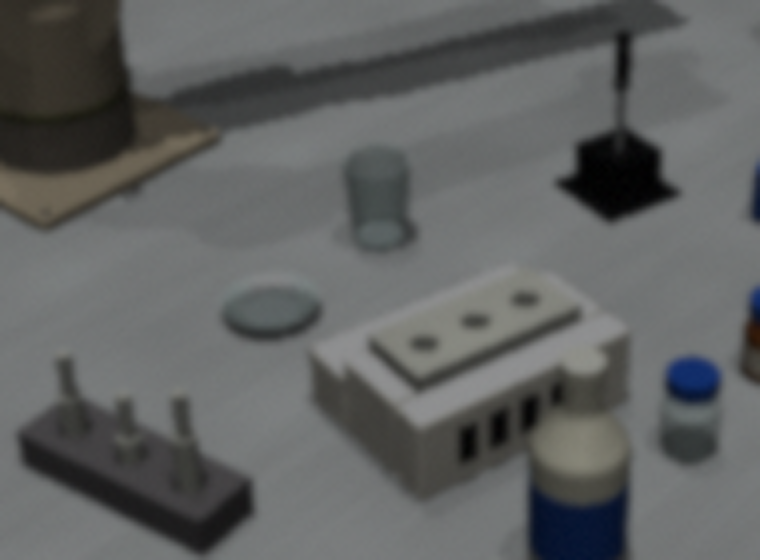

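```bash
cat > h.py <<'E'
from workcell import manip, viewer
import cv2,numpy as np
from scipy.spatial.transform import Rotation as Ro
def cast(name,uv,z):
    c=viewer.calibration(name); r=c["R"].T@np.array([(uv[0]-c["cx"])/c["fx"],(uv[1]-c["cy"])/c["fy"],1]); o=-c["R"].T@c["t"]
    return o+r*(z-o[2])/r[2]
def wcal(obs):
    c=viewer.calibration("wrist"); T=np.eye(4); T[:3,:3]=Ro.from_quat(obs["ee_rot"]).as_matrix(); T[:3,3]=obs["position"]
    return c,T@c["T_tool_cam"]
def wcast(obs,uv,z):
    c,T=wcal(obs); r=T[:3,:3]@np.array([(uv[0]-c["cx"])/c["fx"],(uv[1]-c["cy"])/c["fy"],1]); o=T[:3,3]
    return o+r*(z-o[2])/r[2]
def wproj(obs,X):
    c,T=wcal(obs); p=np.linalg.inv(T)@np.append(X,1); return p[0]/p[2]*c["fx"]+c["cx"],p[1]/p[2]*c["fy"]+c["cy"]
def totool(obs,d): return Ro.from_quat(obs["ee_rot"]).inv().apply(d)
E
python3 - <<'E'
from h import *
np.set_printoptions(precision=4,suppress=True)
f=lambda x,y,k,a,b:((x+.5)/k-.5+a,(y+.5)/k-.5+b)
S=lambda x,y:f(x,y,4,130,110); R=lambda x,y:f(x,y,5,255,250); C=lambda x,y:f(x,y,4,150,120)
for n,p in [("w1",(545,304)),("w2",(585,356)),("w3",(627,409))]: print(n,cast("side",S(*p),.09))
for n,p in [("w3",(424,343)),("w2",(476,321)),("w1",(527,299))]: print(n,cast("scene",C(*p),.09))
print("rodtop",cast("side",S(95,64),.17),cast("scene",C(623,35),.17)); print("rod@.05",cast("side",S(122,205),.05),cast("scene",C(619,150),.05))
for p,s,h in [((181,310),(177,362),.05),((268,230),(262,280),.036),((359,105),(351,158),.064)]:
    print("stem",cast("side",R(*p),.057+h),"shoulder",cast("side",R(*s),.017+h))
for p,h in [((64,357),.05),((123,400),.036),((180,398),.064)]: print("scene stem",cast("scene",C(*p),.057+h))
print("beaker",cast("side",S(150,510),0),"spray",cast("scene",C(585,350),.19))
E
```

```text
w1 [ 0.617  -0.0033  0.09  ]
w2 [ 0.6058 -0.0528  0.09  ]
w3 [ 0.5955 -0.1013  0.09  ]
w3 [ 0.5952 -0.0989  0.09  ]
w2 [ 0.6071 -0.0503  0.09  ]
w1 [ 0.6189 -0.0004  0.09  ]
rodtop [0.4892 0.2994 0.17  ] [0.4871 0.3008 0.17  ]
rod@.05 [0.4833 0.292  0.05  ] [0.4917 0.2962 0.05  ]
stem [ 0.4096 -0.3054  0.107 ] shoulder [ 0.408  -0.3078  0.067 ]
stem [ 0.4686 -0.2987  0.093 ] shoulder [ 0.4679 -0.3004  0.053 ]
stem [ 0.5274 -0.2921  0.121 ] shoulder [ 0.5269 -0.294   0.081 ]
scene stem [ 0.4129 -0.3057  0.107 ]
scene stem [ 0.4734 -0.3006  0.093 ]
scene stem [ 0.5335 -0.2932  0.121 ]
beaker [0.3623 0.0924 0.    ] spray [ 0.7775 -0.133   0.19  ]
```

Call:
{"method": "move_arm", "body": {
  "deltas": [
    [-0.044,-0.02,-0.003,0,0,0,0.2],
    [-0.044,-0.02,-0.003,0,0,0,0.2],
    [-0.044,-0.02,-0.003,0,0,0,0.2],
    [-0.044,-0.02,-0.003,0,0,0,0.2],
    [-0.044,-0.02,-0.003,0,0,0,0.2],
    [-0.044,-0.02,-0.003,0,0,0,0.2],
    [-0.042,-0.02,0,0,0,10.5,0.2],
    [0,0,0,0,0,10.5,0.2],
    [0,0,0,0,0,10.5,0.2],
    [0,0,0,0,0,0,0.2]
  ],
  "force": 40
}}

```text
clock: 1.4
position: [0.4887, 0.2998, 0.2491]
ee_rot: [0.482, 0.876, -0.0, -0.0]
ft_force: [0.6, -0.1, 0.2]
grip_width: 0.599
```

```bash
cat >> h.py <<'E'
def shot(tag):
    o=manip.get_obs(); p,d=viewer.camera("wrist"); np.savez(tag+".npz",p=p,d=d,position=o["position"],ee_rot=o["ee_rot"]); cv2.imwrite(f"pics/{tag}.png",p[:,:,::-1])
    print(o["clock"],o["position"],o["ee_rot"],o["ft_force"],o["grip_width"]); return o,p,d
E
python3 -c "
from h import *
shot('w1')"
```

```text
1.4 [0.48872617 0.29976158 0.24906856] [ 4.82259642e-01  8.76028304e-01 -2.05390183e-04 -7.38513436e-05] [ 0.59726094 -0.11509642  0.17623813] 0.5992632734177289
```

View pics/w1.png

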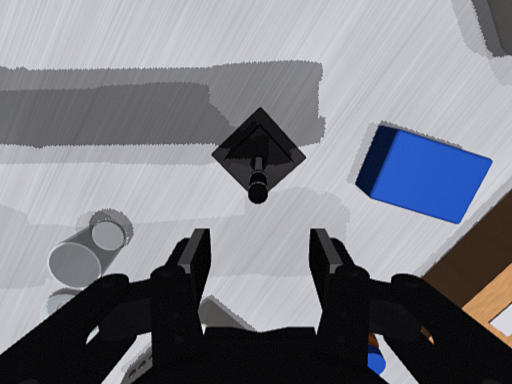

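The rod's grip top is at about (258,193), and the stand block is behind it at (259,150). I'll zoom in to measure.

Run:
```python
from h import *
z=np.load("w1.npz"); o=z; p=z["p"]; d=z["d"]
cv2.imwrite("pics/w1c.png",cv2.resize(cv2.convertScaleAbs(p[100:215,200:315,::-1],alpha=3,beta=10),None,fx=5,fy=5,interpolation=cv2.INTER_CUBIC))
m=((d>0.2)&(d<0.24)); n,l,s,c=cv2.connectedComponentsWithStats(m.astype(np.uint8)); print(s[:6],c[:6])
print(wcast(o,(258,193),.17), wproj(o,[.4885,.298,.17]),d[193,258])
```

```text
[[     0      0    512    384 196247]
 [   248    181     20     23    361]] [[255.496456   191.49852991]
 [257.4265928  192.29916898]]
[0.48564289 0.3001998  0.17      ] (np.float64(259.57891403560564), np.float64(197.0998402169968)) 0.23184603
```

View pics/w1c.png

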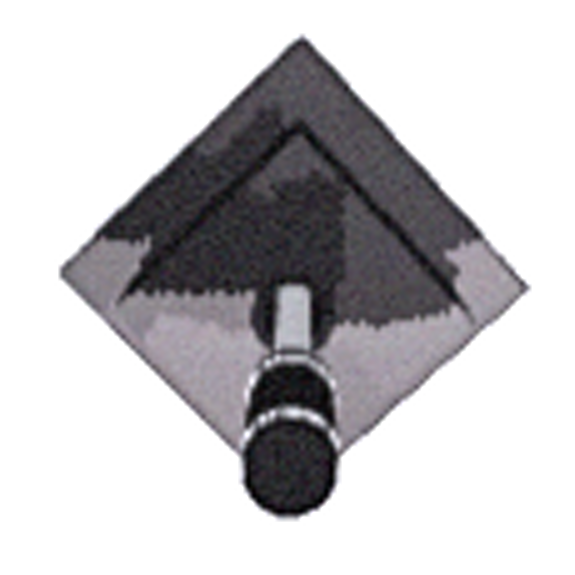

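Run:
```python
from h import *
o=np.load("w1.npz"); f=lambda x,y:((x+.5)/5-.5+200,(y+.5)/5-.5+100)
np.set_printoptions(precision=4,suppress=True)
print("top",wcast(o,f(289,467),.17)); 
for n,p,z in [("hole",(292,318),.05),("rod@.115",(290,356),.115),("pl",(62,270),.006),("pr",(528,288),.006),("pt",(303,38),.006),("bt",(302,128),.05),("rod at hole~",(293,310),.05)]: print(n,wcast(o,f(*p),z))
pl,pr=wcast(o,f(62,270),.006),wcast(o,f(528,288),.006); print("stand c",(pl+pr)/2)
R=Ro.from_quat(o["ee_rot"]).as_matrix(); print(R)
for t in [wcast(o,f(289,467),.17)]: print("delta tool",R.T@(t-o["position"]))
```

```text
top [0.4852 0.2999 0.17  ]
hole [0.486  0.2985 0.05  ]
rod@.115 [0.4826 0.3038 0.115 ]
pl [0.433 0.269 0.006]
pr [0.539  0.3305 0.006 ]
pt [0.455  0.3525 0.006 ]
bt [0.4646 0.3367 0.05  ]
rod at hole~ [0.4852 0.3002 0.05  ]
stand c [0.486  0.2998 0.006 ]
[[-0.5349  0.8449 -0.0003]
 [ 0.8449  0.5349 -0.0003]
 [-0.0001 -0.0004 -1.    ]]
delta tool [ 0.002  -0.0028  0.0791]
```

Call:
{"method": "move_arm", "body": {
  "deltas": [
    [0.002,-0.003,0.03,0,0,0,0.2],
    [0,0,0.04,0,0,0,0.2],
    [0,0,0.035,0,0,0,0.2],
    [0,0,0.02,0,0,0,0.2],
    [0,0,0,0,0,0,-1],
    [0,0,0,0,0,0,-1],
    [0,0,0,0,0,0,-1],
    [0,0,0,0,0,0,-1]
  ],
  "force": 40
}}

```text
clock: 2.45
position: [0.4858, 0.3003, 0.1254]
ee_rot: [0.483, 0.876, 0.001, 0.0]
ft_force: [-0.4, 0.7, 2.9]
grip_width: 0.175
```

```bash
python3 -c "
from h import *
shot('w2')"
```

```text
2.45 [0.48578442 0.30027728 0.12537936] [4.82586542e-01 8.75847789e-01 8.74583575e-04 3.39729117e-04] [-0.37085262  0.6654961   2.9473511 ] 0.17530971722073635
```

View pics/w2.png

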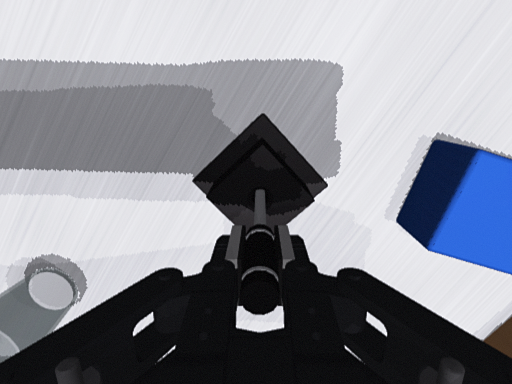

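Call:
{"method": "move_arm", "body": {
  "deltas": [
    [0,0,-0.02,0,0,0,-1],
    [0,0,-0.035,0,0,0,-1],
    [0,0,-0.04,0,0,0,-1],
    [0,0,-0.03,0,0,0,-1],
    [0,0,0,0,0,0,-1]
  ]
}}

```text
clock: 3.12
position: [0.4862, 0.3005, 0.2519]
ee_rot: [0.483, 0.876, 0.002, 0.001]
ft_force: [0.5, -0.4, -1.2]
grip_width: 0.18
```

Call:
{"method": "move_arm", "body": {
  "deltas": [
    [-0.03,-0.007,0,0,0,0,-1],
    [-0.045,-0.011,0,0,0,0,-1],
    [-0.045,-0.011,0,0,0,0,-1],
    [-0.045,-0.011,0,0,0,0,-1],
    [-0.045,-0.011,0,0,0,0,-1],
    [-0.045,-0.011,0,0,0,0,-1],
    [-0.045,-0.011,0,0,0,0,-1],
    [-0.04,-0.009,0,0,0,0,-1],
    [-0.02,-0.005,0,0,0,0,-1],
    [0,0,0,0,0,0,-1]
  ]
}}

```text
clock: 4.38
position: [0.6034, -0.0528, 0.2481]
ee_rot: [0.484, 0.875, -0.001, -0.001]
ft_force: [-0.3, 0.8, -1.4]
grip_width: 0.172
```

```bash
python3 -c "
from h import *
shot('w3')
for n in ['side','scene']:
    p,d=viewer.camera(n); cv2.imwrite(f'pics/{n}3.png',p[:,:,::-1]); np.savez(n+'3.npz',p=p,d=d)
"
```

```text
4.375 [ 0.60344905 -0.05281268  0.24806096] [ 4.84117372e-01  8.75002531e-01 -7.94154006e-04 -5.57697693e-04] [-0.29204306  0.76145624 -1.36652097] 0.17224429569699917
```

View pics/w3.png

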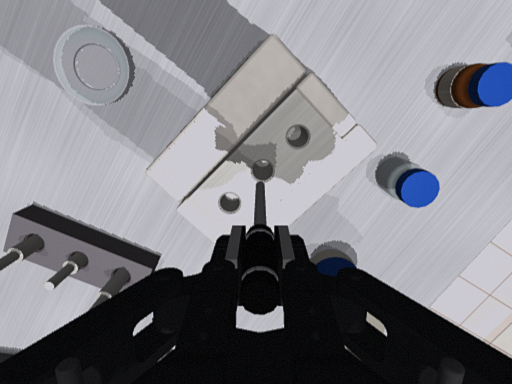

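View pics/side3.png

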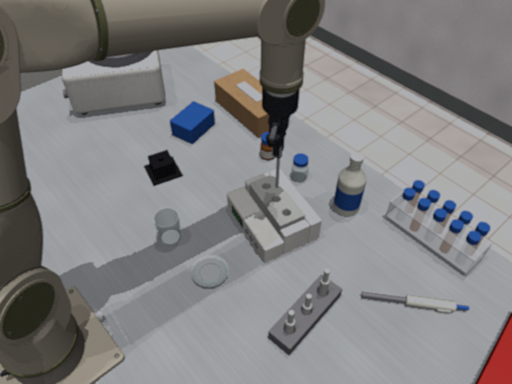

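The middle well is at about (262,170) in the wrist view, with the rod tip just below it at (260,184). I'll zoom in.

Run:
```python
from h import *
z=np.load("w3.npz"); p=z["p"]
cv2.imwrite("pics/w3c.png",cv2.resize(p[110:230,200:330,::-1],None,fx=6,fy=6,interpolation=cv2.INTER_CUBIC)[:600])
```

```text
(no output)
```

View pics/w3c.png

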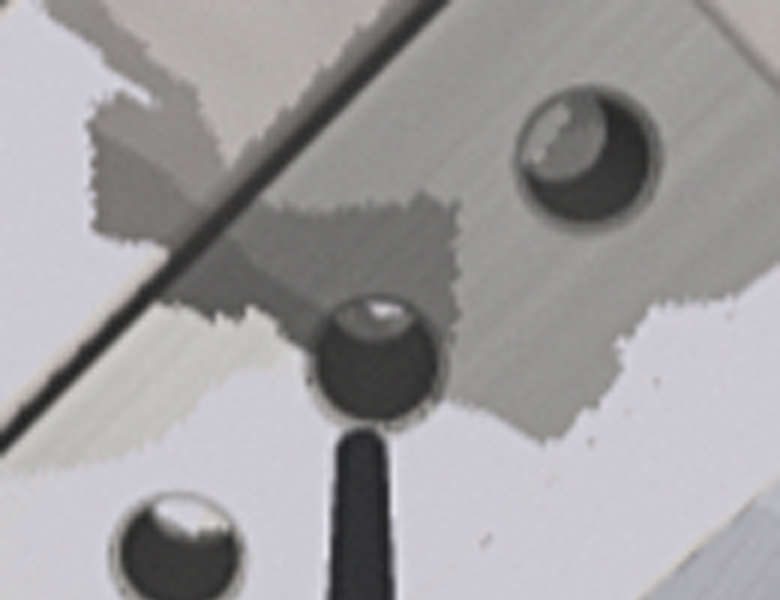

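Run:
```python
from h import *
np.set_printoptions(precision=4,suppress=True)
o=np.load("w3.npz"); f=lambda x,y:((x+.5)/6-.5+200,(y+.5)/6-.5+110)
w=wcast(o,f(376,361),.09); print("well",w)
for p in [(588,158),(178,556)]: print(wcast(o,f(*p),.09))
R=Ro.from_quat(o["ee_rot"]).as_matrix(); P=o["position"]
tip=P+R@np.array([0,0,.1154]); u=wproj(o,tip); print("tip pred crop",tip,(u[0]-200)*6,(u[1]-110)*6)
t=wcast(o,f(361,434),.1327); print("tip seen",t); print("tool delta well-tip seen",R.T@(w-t),"well-tcp",R.T@(w-P))
```

```text
well [ 0.6035 -0.0502  0.09  ]
[ 0.615  -0.0019  0.09  ]
[ 0.5926 -0.0993  0.09  ]
tip pred crop [ 0.6032 -0.0529  0.1327] 364.6425286468028 437.2888004645201
tip seen [ 0.602  -0.0526  0.1327]
tool delta well-tip seen [0.0012 0.0026 0.0427] well-tcp [0.0021 0.0017 0.1581]
```

Call:
{"method": "move_arm", "body": {
  "deltas": [
    [0.0015,0.002,0.01,0,0,0,-1],
    [0,0,0.015,0,0,0,-1],
    [0,0,0.01,0,0,0,-1],
    [0,0,0.003,0,0,0,-1],
    [0,0,0.0025,0,0,0,-1],
    [0,0,0.0025,0,0,0,-1],
    [0,0,0.0025,0,0,0,-1],
    [0,0,0.0025,0,0,0,-1]
  ]
}}

```text
clock: 5.52
position: [0.6048, -0.0486, 0.2013]
ee_rot: [0.483, 0.876, 0.0, 0.0]
ft_force: [-0.2, 0.3, -0.3]
grip_width: 0.173
```

```bash
python3 -c "
from h import *
shot('w4')"
```

```text
5.525 [ 0.60483434 -0.04858478  0.20125166] [4.82735651e-01 8.75766109e-01 9.78139835e-05 6.81212624e-05] [-0.22879849  0.30402821 -0.31835126] 0.1731966575937277
```

View pics/w4.png

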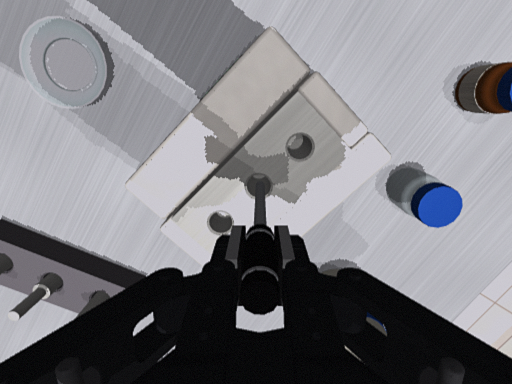

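Run:
```python
from h import *
np.set_printoptions(precision=4,suppress=True)
z=np.load("w4.npz"); p=z["p"]
cv2.imwrite("pics/w4c.png",cv2.resize(p[120:220,200:330,::-1],None,fx=6,fy=6,interpolation=cv2.INTER_CUBIC))
R=Ro.from_quat(z["ee_rot"]).as_matrix(); print(R.T@(np.array([.6035,-.0502,.09])-z["position"]))
```

```text
[-0.0007 -0.002   0.1113]
```

View pics/w4c.png

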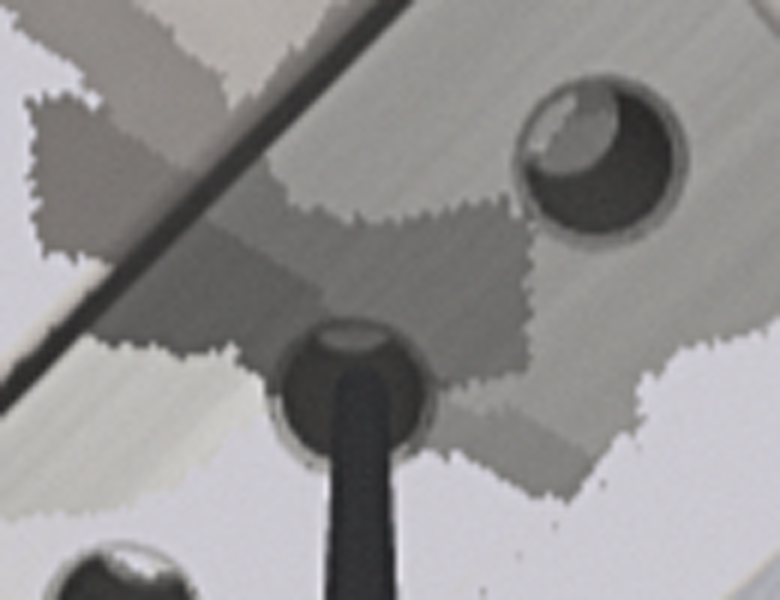

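Call:
{"method": "move_arm", "body": {
  "deltas": [
    [-0.0005,-0.0015,0.0025,0,0,0,-1],
    [0,0,0.0025,0,0,0,-1],
    [0,0,0.0025,0,0,0,-1],
    [0,0,0.0025,0,0,0,-1],
    [0,0,0.0025,0,0,0,-1],
    [0,0,0.0025,0,0,0,-1],
    [0,0,0.0025,0,0,0,-1],
    [0,0,0.0025,0,0,0,-1],
    [0,0,0.002,0,0,0,-1]
  ]
}}

```text
clock: 6.7
position: [0.6037, -0.0498, 0.1791]
ee_rot: [0.483, 0.876, 0.0, -0.0]
ft_force: [0.1, 1.1, -0.8]
grip_width: 0.176
```

Call:
{"method": "move_arm", "body": {
  "deltas": [
    [0,0,0.002,0,0,0,-1],
    [0,0,0.002,0,0,0,-1],
    [0,0,0.001,0,0,0,-1],
    [0,0,0.001,0,0,0,-1]
  ]
}}

```text
clock: 7.2
position: [0.6038, -0.0498, 0.1733]
ee_rot: [0.483, 0.876, 0.0, 0.0]
ft_force: [1.2, 0.3, -0.5]
grip_width: 0.178
```

Call:
{"method": "move_arm", "body": {
  "deltas": [
    [0,0,0.001,0,0,0,-1],
    [0,0,0.001,0,0,0,-1],
    [0,0,0.001,0,0,0,-1]
  ]
}}

```text
clock: 7.58
position: [0.6038, -0.0498, 0.1702]
ee_rot: [0.483, 0.876, 0.0, -0.0]
ft_force: [-0.3, -0.3, -0.7]
grip_width: 0.177
```

Call:
{"method": "move_arm", "body": {
  "deltas": [
    [0,0,0.001,0,0,0,-1],
    [0,0,0.001,0,0,0,-1]
  ]
}}

```text
clock: 7.82
position: [0.6038, -0.0498, 0.1682]
ee_rot: [0.483, 0.876, 0.0, -0.0]
ft_force: [-0.1, 0.5, -0.9]
grip_width: 0.174
```

Call:
{"method": "move_arm", "body": {
  "deltas": [
    [0,0,0.001,0,0,0,-1],
    [0,0,0.001,0,0,0,-1]
  ]
}}

```text
clock: 8.07
position: [0.6038, -0.0498, 0.1662]
ee_rot: [0.483, 0.876, 0.0, -0.0]
ft_force: [-0.6, -1.2, -1.0]
grip_width: 0.176
```

Call:
{"method": "move_arm", "body": {
  "deltas": [
    [0,0,0.001,0,0,0,-1],
    [0,0,0.001,0,0,0,-1]
  ]
}}

```text
clock: 8.32
position: [0.6038, -0.0498, 0.1642]
ee_rot: [0.483, 0.876, 0.0, -0.0]
ft_force: [0.4, -0.4, -0.1]
grip_width: 0.174
```

Call:
{"method": "move_arm", "body": {
  "deltas": [
    [0,0,0.002,0,0,0,-1],
    [0,0,0.002,0,0,0,-1],
    [0,0,0.001,0,0,0,-1],
    [0,0,0.001,0,0,0,-1]
  ]
}}

```text
clock: 8.82
position: [0.6038, -0.0498, 0.1582]
ee_rot: [0.483, 0.876, 0.0, -0.0]
ft_force: [-0.8, 0.2, -1.6]
grip_width: 0.174
```

Call:
{"method": "move_arm", "body": {
  "deltas": [
    [0,0,0.001,0,0,0,-1],
    [0,0,0.001,0,0,0,-1]
  ]
}}

```text
clock: 9.07
position: [0.6038, -0.0498, 0.1562]
ee_rot: [0.483, 0.876, 0.0, -0.0]
ft_force: [1.1, 0.9, -2.3]
grip_width: 0.175
```

Call:
{"method": "move_arm", "body": {
  "deltas": [
    [0,0,0.001,0,0,0,-1]
  ]
}}

```text
clock: 9.2
position: [0.6038, -0.0498, 0.1552]
ee_rot: [0.483, 0.876, 0.0, 0.0]
ft_force: [-0.5, -0.3, -1.1]
grip_width: 0.176
```

Call:
{"method": "move_arm", "body": {
  "deltas": [
    [0,0,0.0005,0,0,0,-1],
    [0,0,0.0005,0,0,0,-1]
  ]
}}

```text
clock: 9.45
position: [0.6038, -0.0498, 0.1543]
ee_rot: [0.483, 0.876, 0.0, 0.0]
ft_force: [-0.7, 0.0, -0.4]
grip_width: 0.175
```

Call:
{"method": "move_arm", "body": {
  "deltas": [
    [0,0,0.001,0,0,0,-1]
  ]
}}

```text
clock: 9.57
position: [0.6038, -0.0498, 0.1533]
ee_rot: [0.483, 0.876, 0.0, 0.0]
ft_force: [-0.3, 0.2, -0.6]
grip_width: 0.174
```

Call:
{"method": "move_arm", "body": {
  "deltas": [
    [0,0,0.001,0,0,0,-1]
  ]
}}

```text
clock: 9.7
position: [0.6038, -0.0498, 0.1523]
ee_rot: [0.483, 0.876, 0.0, 0.0]
ft_force: [-0.2, 0.6, -0.0]
grip_width: 0.177
```

Call:
{"method": "move_arm", "body": {
  "deltas": [
    [0,0,0.001,0,0,0,-1],
    [0,0,0.001,0,0,0,-1]
  ]
}}

```text
clock: 9.95
position: [0.6038, -0.0498, 0.1502]
ee_rot: [0.483, 0.876, 0.0, -0.0]
ft_force: [-0.1, 0.5, -0.1]
grip_width: 0.175
```

Call:
{"method": "move_arm", "body": {
  "deltas": [
    [0,0,0.002,0,0,0,-1],
    [0,0,0.002,0,0,0,-1],
    [0,0,0.001,0,0,0,-1],
    [0,0,0.001,0,0,0,-1]
  ]
}}

```text
clock: 10.45
position: [0.6038, -0.0498, 0.1442]
ee_rot: [0.483, 0.876, 0.0, -0.0]
ft_force: [-0.4, -0.1, -0.7]
grip_width: 0.172
```

Call:
{"method": "move_arm", "body": {
  "deltas": [
    [0,0,0.001,0,0,0,-1]
  ]
}}

```text
clock: 10.58
position: [0.6038, -0.0498, 0.1433]
ee_rot: [0.483, 0.876, 0.0, 0.0]
ft_force: [-0.5, 0.6, -0.5]
grip_width: 0.175
```

Call:
{"method": "move_arm", "body": {
  "deltas": [
    [0,0,0.001,0,0,0,-1]
  ]
}}

```text
clock: 10.7
position: [0.6038, -0.0498, 0.1423]
ee_rot: [0.483, 0.876, 0.0, 0.0]
ft_force: [0.2, 0.8, -1.1]
grip_width: 0.171
```

Call:
{"method": "move_arm", "body": {
  "deltas": [
    [0,0,0.0005,0,0,0,-1]
  ]
}}

```text
clock: 10.82
position: [0.6037, -0.0498, 0.1417]
ee_rot: [0.483, 0.876, 0.0, -0.0]
ft_force: [0.0, 0.7, -0.8]
grip_width: 0.173
```

Call:
{"method": "move_arm", "body": {
  "deltas": [
    [0,0,0.0005,0,0,0,-1]
  ]
}}

```text
clock: 10.95
position: [0.6039, -0.0498, 0.1414]
ee_rot: [0.483, 0.876, 0.0, 0.0]
ft_force: [-0.1, -0.5, 2.5]
grip_width: 0.175
```

Call:
{"method": "move_arm", "body": {
  "deltas": [
    [0,0,0.0005,0,0,0,-1]
  ]
}}

```text
clock: 11.08
position: [0.6041, -0.0499, 0.1413]
ee_rot: [0.483, 0.876, 0.0, 0.0]
ft_force: [-0.7, 1.0, 5.6]
grip_width: 0.177
```

Call:
{"method": "move_arm", "body": {
  "deltas": [
    [0,0,0,0,0,0,-1],
    [0,0,0,0,0,0,-1]
  ]
}}

```text
clock: 11.32
position: [0.6041, -0.0499, 0.1414]
ee_rot: [0.483, 0.876, 0.0, 0.0]
ft_force: [-1.3, -0.0, 5.8]
grip_width: 0.173
```

Contact came at TCP z = 0.1414. The tip is 115.4 mm below that, at z = 0.026, so the well is 64 mm deep and takes the long plug. Next I lift the rod and take it back to its stand.

Call:
{"method": "move_arm", "body": {
  "deltas": [
    [0,0,-0.005,0,0,0,-1],
    [0,0,-0.02,0,0,0,-1],
    [0,0,-0.03,0,0,0,-1],
    [0,0,-0.03,0,0,0,-1],
    [0,0,-0.02,0,0,0,-1]
  ]
}}

```text
clock: 11.95
position: [0.604, -0.0499, 0.2473]
ee_rot: [0.483, 0.876, 0.0, 0.0]
ft_force: [0.3, 0.5, -0.8]
grip_width: 0.175
```

Call:
{"method": "move_arm", "body": {
  "deltas": [
    [0.03,0.007,0,0,0,0,-1],
    [0.045,0.011,0,0,0,0,-1],
    [0.045,0.011,0,0,0,0,-1],
    [0.045,0.011,0,0,0,0,-1],
    [0.045,0.011,0,0,0,0,-1],
    [0.045,0.011,0,0,0,0,-1],
    [0.045,0.011,0,0,0,0,-1],
    [0.04,0.009,0,0,0,0,-1],
    [0.019,0.005,0,0,0,0,-1],
    [0,0,0,0,0,0,-1]
  ]
}}

```text
clock: 13.2
position: [0.4853, 0.3008, 0.2456]
ee_rot: [0.482, 0.876, -0.0, -0.0]
ft_force: [0.5, -0.2, -0.1]
grip_width: 0.177
```

```bash
python3 -c "
from h import *
o,p,d=shot('w5')
print(totool(o,np.array([.4858,.3003,.2])-o['position']))
cv2.imwrite('pics/w5c.png',cv2.resize(cv2.convertScaleAbs(p[90:220,190:340,::-1],alpha=2.5,beta=10),None,fx=5,fy=5,interpolation=cv2.INTER_CUBIC)[:600])
"
```

```text
13.2 [0.48532851 0.30076678 0.24559448] [ 4.81943347e-01  8.76202352e-01 -2.09482732e-04 -5.98490448e-05] [ 0.52209505 -0.20232484 -0.06948757] 0.17735453537706614
[-0.00064226  0.00016763  0.04559447]
```

View pics/w5c.png

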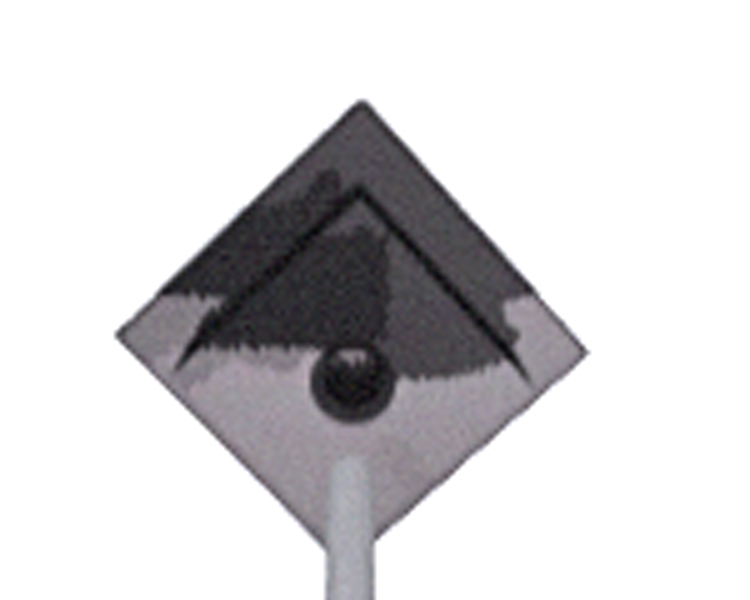

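Run:
```python
from h import *
o=np.load("w5.npz"); f=lambda x,y:((x+.5)/5-.5+190,(y+.5)/5-.5+90)
h=wcast(o,f(353,381),.05); t=wcast(o,f(350,465),.1302); print(h,t,totool(o,h-t),totool(o,h-o["position"]))
```

```text
[0.4860758  0.29885523 0.05      ] [0.48425598 0.30038544 0.1302    ] [-0.00225902  0.00075165  0.08019991] [-0.00199558 -0.00030934  0.19559482]
```

Call:
{"method": "move_arm", "body": {
  "deltas": [
    [-0.0015,0,0.02,0,0,0,-1],
    [0,0,0.03,0,0,0,-1],
    [0,0,0.02,0,0,0,-1],
    [0,0,0.005,0,0,0,-1],
    [0,0,0.005,0,0,0,-1],
    [0,0,0.005,0,0,0,-1]
  ]
}}

```text
clock: 14.0
position: [0.4871, 0.2988, 0.1614]
ee_rot: [0.483, 0.876, 0.001, 0.0]
ft_force: [-0.4, 0.6, 0.4]
grip_width: 0.18
```

```bash
python3 -c "
from h import *
o,p,d=shot('w6')
cv2.imwrite('pics/w6c.png',cv2.resize(cv2.convertScaleAbs(p[90:260,190:340,::-1],alpha=2.5,beta=10),None,fx=5,fy=5,interpolation=cv2.INTER_CUBIC)[250:])
"
```

```text
14.0 [0.48709759 0.29879246 0.16143934] [4.83000906e-01 8.75619553e-01 6.54568223e-04 3.07616123e-04] [-0.37703828  0.59483205  0.44706209] 0.1796168195820724
```

View pics/w6c.png

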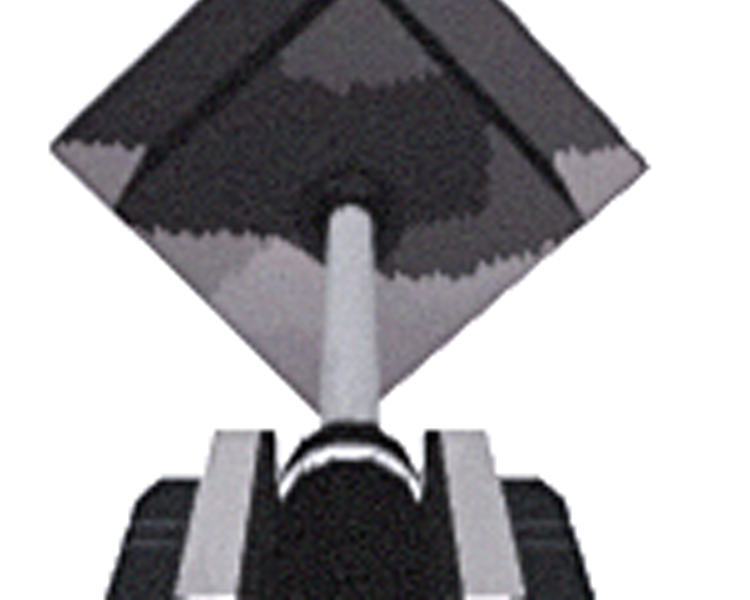

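Call:
{"method": "move_arm", "body": {
  "deltas": [
    [0,0,0.006,0,0,0,-1],
    [0,0,0.006,0,0,0,-1],
    [0,0,0.006,0,0,0,-1],
    [0,0,0.006,0,0,0,-1],
    [0,0,0.005,0,0,0,-1],
    [0,0,0.003,0,0,0,-1],
    [0,0,0.002,0,0,0,-1]
  ]
}}

```text
clock: 14.92
position: [0.4865, 0.2989, 0.1267]
ee_rot: [0.483, 0.876, 0.0, -0.0]
ft_force: [0.1, -0.0, -1.6]
grip_width: 0.172
```

Call:
{"method": "move_arm", "body": {
  "deltas": [
    [0,0,0.001,0,0,0,-1],
    [0,0,0,0,0,0,0.1],
    [0,0,0,0,0,0,0.2],
    [0,0,0,0,0,0,0.2],
    [0,0,-0.01,0,0,0,0.2],
    [0,0,-0.03,0,0,0,0.2],
    [0,0,-0.04,0,0,0,0.2],
    [0,0,-0.04,0,0,0,0.2]
  ]
}}

```text
clock: 15.92
position: [0.4864, 0.2988, 0.2479]
ee_rot: [0.483, 0.876, 0.0, 0.0]
ft_force: [-0.2, 1.1, -0.5]
grip_width: 0.601
```

```bash
python3 -c "
from h import *
o,p,d=shot('w7')
"
```

```text
15.925 [0.48642066 0.29884448 0.24788597] [4.82790659e-01 8.75735723e-01 3.33189095e-04 1.08035883e-04] [-0.1576363   1.05899996 -0.46296233] 0.6011057994372283
```

View pics/w7.png

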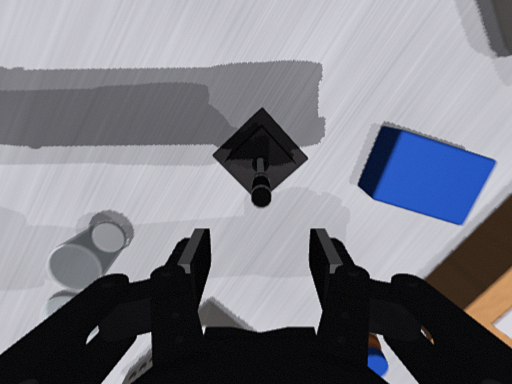

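The rod stands upright in its stand, with the grip top at (261,196). On to the rack.

Call:
{"method": "move_arm", "body": {
  "deltas": [
    [-0.03,-0.016,0,0,0,0,0],
    [-0.045,-0.024,0,0,0,0,0],
    [-0.05,-0.027,0,0,0,0,0],
    [-0.05,-0.027,0,0,0,0,0],
    [-0.05,-0.027,0,0,0,0,0],
    [-0.05,-0.027,0,0,0,0,0],
    [-0.05,-0.027,0,0,0,0,0],
    [-0.05,-0.027,0,0,0,0,0],
    [-0.05,-0.027,0,0,0,0,0],
    [-0.05,-0.027,0,0,0,0,0]
  ]
}}

```text
clock: 17.23
position: [0.5237, -0.2411, 0.2467]
ee_rot: [0.482, 0.876, 0.0, 0.001]
ft_force: [0.8, 0.4, 0.2]
grip_width: 0.5
```

Call:
{"method": "move_arm", "body": {
  "deltas": [
    [-0.03,-0.016,0,0,0,10.5,0],
    [0,0,0,0,0,10.5,0],
    [0,0,0,0,0,10.5,0],
    [0,0,0,0,0,10.5,0],
    [0,0,0,0,0,10.5,0],
    [0,0,0,0,0,10.5,0],
    [0,0,0,0,0,10.5,0],
    [0,0,0,0,0,10.5,0],
    [0,0,0,0,0,10.5,0],
    [0,0,0,0,0,10.5,0]
  ]
}}

```text
clock: 18.48
position: [0.5262, -0.2732, 0.2463]
ee_rot: [0.989, 0.147, 0.0, -0.0]
ft_force: [0.1, 0.1, 0.1]
grip_width: 0.502
```

Call:
{"method": "move_arm", "body": {
  "deltas": [
    [0,0,0,0,0,10.5,0],
    [0,0,0,0,0,0,0]
  ]
}}

```text
clock: 18.73
position: [0.5263, -0.2731, 0.2461]
ee_rot: [0.998, 0.06, 0.0, 0.0]
ft_force: [0.2, 0.2, -1.1]
grip_width: 0.495
```

```bash
python3 -c "
from h import *
o,p,d=shot('w8')
print(wproj(o,[.53,-.292,.121]),totool(o,[.53-o['position'][0],-.292-o['position'][1],0]))
"
```

```text
18.725 [ 0.52628248 -0.27311853  0.24613711] [9.98210399e-01 5.97994030e-02 1.71101188e-04 2.15368245e-05] [ 0.24708217  0.24996407 -1.10677551] 0.49547814837812276
(np.float64(280.08763240871195), np.float64(176.8224596828947)) [1.43677019e-03 1.91902435e-02 1.70489963e-06]
```

View pics/w8.png

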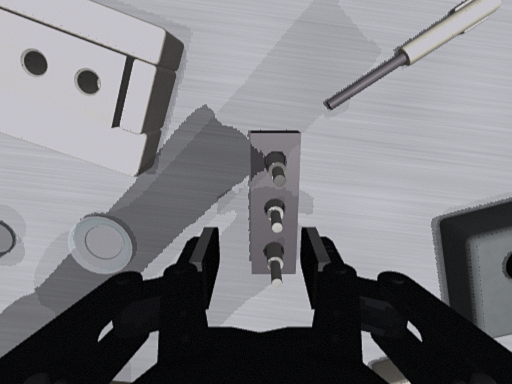

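The long plug's stem top should be near (279,175), at the far end of the rack. I'll confirm the heights from depth and measure the stem centres.

Run:
```python
from h import *
np.set_printoptions(precision=4,suppress=True)
o=np.load("w8.npz"); p=o["p"]; d=o["d"]
c,T=wcal(o)
v,u=np.mgrid[0:384,0:512]; P=np.stack([(u-c["cx"])/c["fx"]*d,(v-c["cy"])/c["fy"]*d,d],-1)@T[:3,:3].T+T[:3,3]
for (u0,v0,name) in [(278,172,'far'),(277,227,'mid'),(276,280,'near')]:
    Q=P[v0-12:v0+13,u0-14:u0+15].reshape(-1,3); top=np.percentile(Q[:,2],97); S=Q[Q[:,2]>top-.006]; print(name,top,S[:,:2].mean(0),len(S))
cv2.imwrite("pics/w8c.png",cv2.resize(p[130:290,230:330,::-1],None,fx=6,fy=6,interpolation=cv2.INTER_CUBIC)[:600])
```

```text
far 0.12165191484071516 [ 0.5292 -0.2909] 124
mid 0.09341708441796917 [ 0.4692 -0.2984] 104
near 0.10717197724380303 [ 0.4122 -0.305 ] 108
```

View pics/w8c.png

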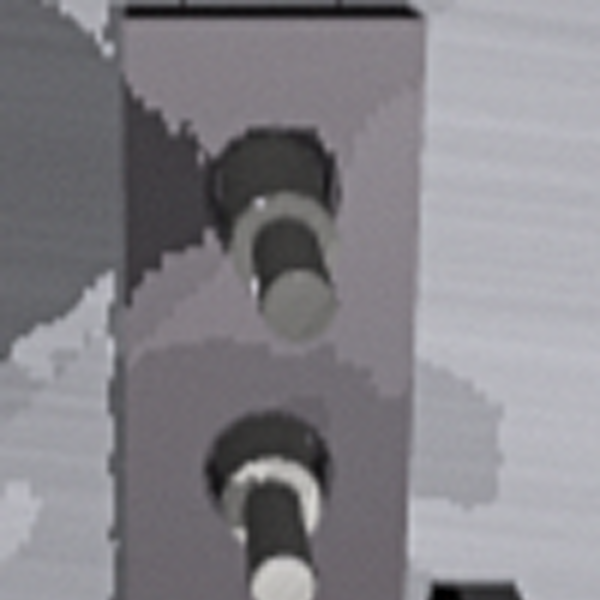

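Run:
```python
from h import *
o=np.load("w8.npz"); f=lambda x,y:((x+.5)/6-.5+230,(y+.5)/6-.5+130)
t=wcast(o,f(298,305),.121); s=wcast(o,f(283,237),.081); print(t,s,totool(o,t-o["position"]),totool(o,s-o["position"]))
```

```text
[ 0.52647049 -0.29170435  0.121     ] [ 0.52801204 -0.29137776  0.081     ] [-0.00207462  0.0184674   0.12513759] [-0.00051867  0.01832464  0.16513811]
```

Call:
{"method": "move_arm", "body": {
  "deltas": [
    [-0.001,0.018,0,0,0,0,0],
    [0,0,0.04,0,0,0,0],
    [0,0,0.045,0,0,0,0],
    [0,0,0.04,0,0,0,0],
    [0,0,0.025,0,0,0,0],
    [0,0,0.008,0,0,0,0],
    [0,0,0,0,0,0,0]
  ]
}}

```text
clock: 19.65
position: [0.5274, -0.2914, 0.0882]
ee_rot: [0.998, 0.06, 0.0, -0.0]
ft_force: [-0.4, -0.4, 0.3]
grip_width: 0.5
```

```bash
python3 -c "
from h import *
o,p,d=shot('w9')
"
```

```text
19.65 [ 0.52742161 -0.29140428  0.0882304 ] [ 9.98204791e-01  5.98929730e-02  1.58806023e-04 -3.49581763e-05] [-0.41480232 -0.43150695  0.31944813] 0.49966056721748886
```

View pics/w9.png

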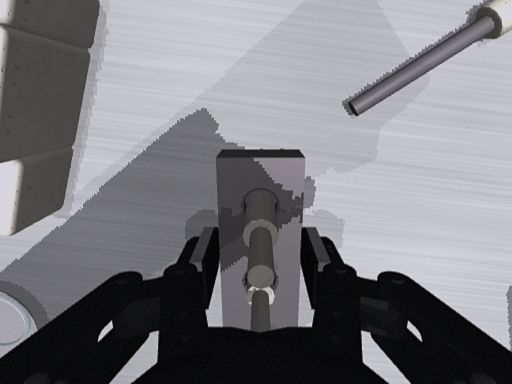

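The stem is centred between the fingers at about (260,275). I'll close and lift slowly.

Call:
{"method": "move_arm", "body": {
  "deltas": [
    [0,0,0,0,0,0,-1],
    [0,0,0,0,0,0,-1],
    [0,0,0,0,0,0,-1],
    [0,0,0,0,0,0,-1]
  ],
  "force": 50
}}

```text
clock: 20.2
position: [0.5278, -0.2916, 0.0888]
ee_rot: [0.998, 0.059, 0.001, 0.0]
ft_force: [0.3, 0.2, 6.4]
grip_width: 0.12
```

Call:
{"method": "move_arm", "body": {
  "deltas": [
    [0,0,-0.005,0,0,0,-1],
    [0,0,-0.01,0,0,0,-1],
    [0,0,-0.02,0,0,0,-1],
    [0,0,-0.04,0,0,0,-1],
    [0,0,-0.045,0,0,0,-1],
    [0,0,-0.03,0,0,0,-1],
    [0,0,0,0,0,0,-1]
  ]
}}

```text
clock: 21.08
position: [0.528, -0.2923, 0.2412]
ee_rot: [0.998, 0.059, 0.002, 0.001]
ft_force: [0.3, -0.5, -2.6]
grip_width: 0.121
```

```bash
python3 -c "
from h import *
o,p,d=shot('w10')
w=np.array([.6038,-.0498,0])-o['position']
print(totool(o,w))
"
```

```text
21.075 [ 0.52802824 -0.2922718   0.24115425] [9.98263033e-01 5.88649872e-02 2.25927995e-03 8.52241727e-04] [ 0.27089049 -0.45781148 -2.62246699] 0.12105411462534857
[ 0.10267984 -0.23236073  0.24115275]
```

View pics/w10.png

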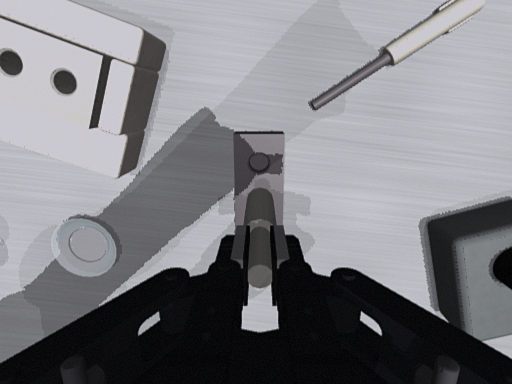

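Call:
{"method": "move_arm", "body": {
  "deltas": [
    [0.012,-0.026,0,0,0,0,-1],
    [0.02,-0.046,0,0,0,0,-1],
    [0.02,-0.046,0,0,0,0,-1],
    [0.02,-0.046,0,0,0,0,-1],
    [0.018,-0.041,0,0,0,0,-1],
    [0.0127,-0.0274,0.02,0,0,0,-1],
    [0,0,0.015,0,0,0,-1],
    [0,0,0,0,0,0,-1]
  ]
}}

```text
clock: 22.12
position: [0.6003, -0.0496, 0.2005]
ee_rot: [0.998, 0.058, -0.002, 0.0]
ft_force: [-0.1, -0.1, -1.0]
grip_width: 0.124
```

```bash
python3 -c "
from h import *
o,p,d=shot('w11')
cv2.imwrite('pics/w11c.png',cv2.resize(p[90:310,160:360,::-1],None,fx=4,fy=4,interpolation=cv2.INTER_CUBIC)[:600])
"
```

```text
22.125 [ 0.60034836 -0.04964678  0.20051328] [ 9.98301937e-01  5.82190742e-02 -1.89208399e-03  4.49308273e-04] [-0.05153763 -0.14910636 -1.04724621] 0.12430454434727199
```

View pics/w11c.png

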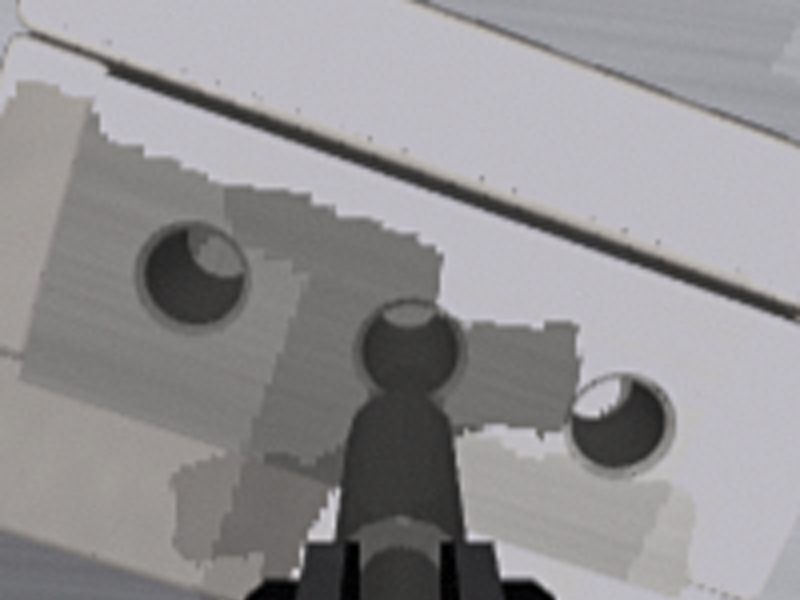

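Run:
```python
from h import *
np.set_printoptions(precision=4,suppress=True)
o=np.load("w11.npz"); f=lambda x,y:((x+.5)/4-.5+160,(y+.5)/4-.5+90)
w=wcast(o,f(410.5,352),.09); print("well",w)
for p in [(193,277),(621,425)]: print(wcast(o,f(*p),.09))
R=Ro.from_quat(o["ee_rot"]).as_matrix(); P=o["position"]
ft=P+R@np.array([0,0,.0716]); u=wproj(o,ft); print("foot pred",ft,(u[0]-160)*4,(u[1]-90)*4)
t=wcast(o,f(400.5,432),ft[2]); print("foot seen",t); print("well-foot seen",R.T@(w-t),"well-TCP",R.T@(w-P))
d=np.array([0,0,0]);
```

```text
well [ 0.6047 -0.0517  0.09  ]
[ 0.6159 -0.003   0.09  ]
[ 0.5933 -0.1006  0.09  ]
foot pred [ 0.6001 -0.0497  0.1289] 397.8564047680095 425.39274761292654
foot seen [ 0.5991 -0.0501  0.1289]
well-foot seen [0.0055 0.0022 0.0389] well-TCP [0.0045 0.0024 0.1105]
```

Call:
{"method": "move_arm", "body": {
  "deltas": [
    [0.0048,0.0023,0.012,0,0,0,-1],
    [0,0,0.012,0,0,0,-1],
    [0,0,0.006,0,0,0,-1],
    [0,0,0,0,0,0,-1],
    [0,0,0,0,0,0,-1]
  ]
}}

```text
clock: 22.8
position: [0.607, -0.0502, 0.1731]
ee_rot: [0.998, 0.059, 0.0, -0.0]
ft_force: [0.0, -0.0, -2.5]
grip_width: 0.122
```

```bash
python3 -c "
from h import *
o,p,d=shot('w12')
cv2.imwrite('pics/w12c.png',cv2.resize(p[110:260,170:350,::-1],None,fx=4,fy=4,interpolation=cv2.INTER_CUBIC)[:600])
s,_=viewer.camera('side'); cv2.imwrite('pics/s12.png',cv2.resize(s[120:240,210:350,::-1],None,fx=5,fy=5,interpolation=cv2.INTER_CUBIC))
s,_=viewer.camera('scene'); cv2.imwrite('pics/c12.png',cv2.resize(s[130:250,210:350,::-1],None,fx=5,fy=5,interpolation=cv2.INTER_CUBIC))
"
```

```text
22.8 [ 0.60702047 -0.05015948  0.17313348] [ 9.98256057e-01  5.90319800e-02  2.63321442e-04 -2.97882810e-05] [ 0.04798109 -0.02719181 -2.54763596] 0.1224480826839576
```

View pics/w12c.png

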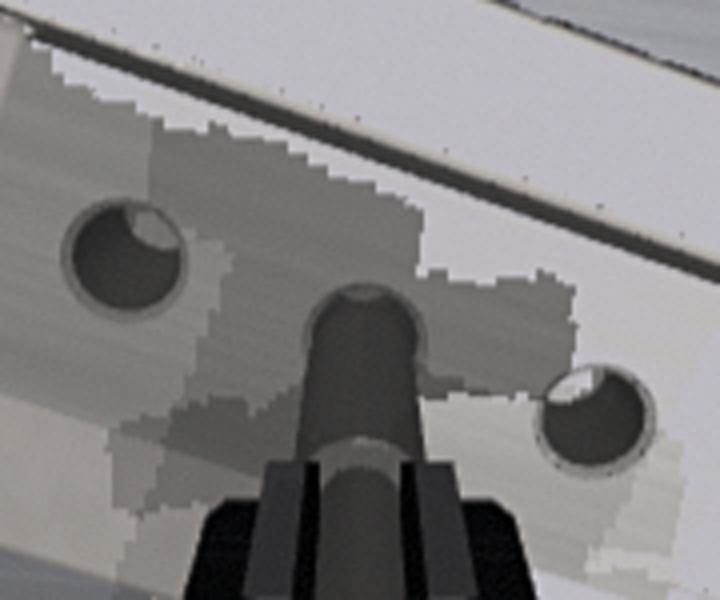

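View pics/s12.png

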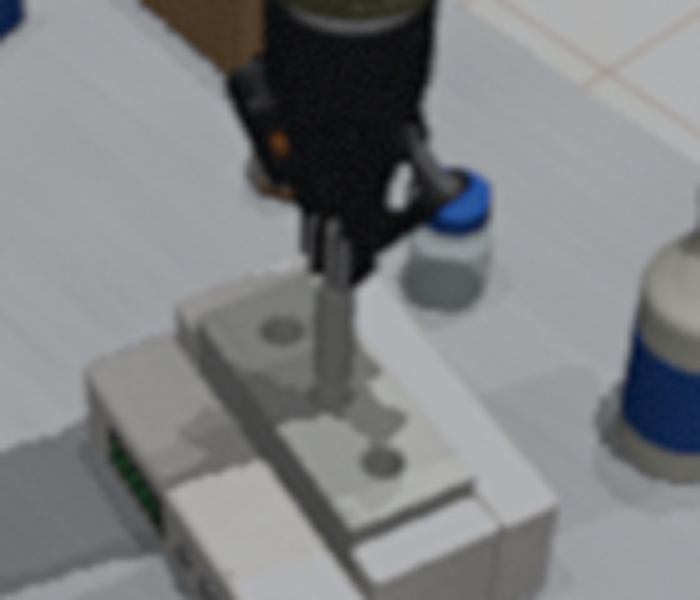

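View pics/c12.png

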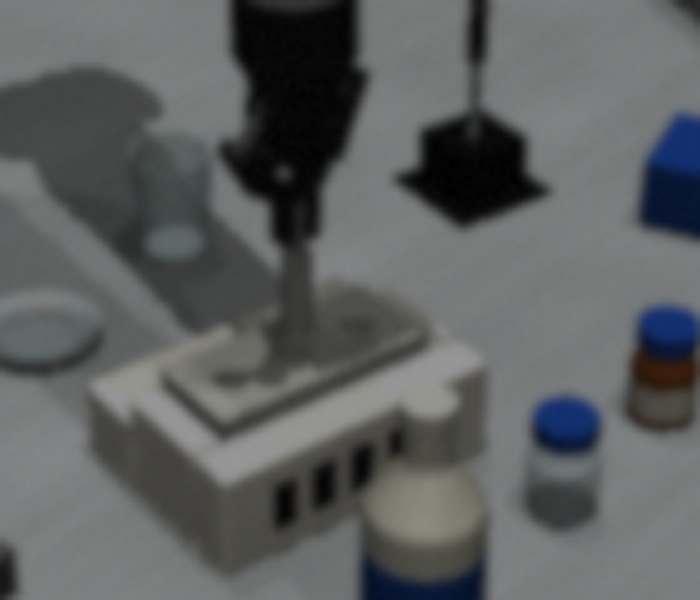

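```bash
python3 - <<'E'
from h import *
np.set_printoptions(precision=4,suppress=True)
o=np.load("w12.npz"); f=lambda x,y:((x+.5)/4-.5+170,(y+.5)/4-.5+110)
a,b=wcast(o,f(124,259),.09),wcast(o,f(596,421),.09); print(a,b,(a+b)/2,np.linalg.norm(a-b))
w2=wcast(o,f(364,345),.09); print("rim",w2)
R=Ro.from_quat(o["ee_rot"]).as_matrix(); P=o["position"]
g=lambda X:[(wproj(o,X)[0]-170)*4+1.5,(wproj(o,X)[1]-110)*4+1.5]
for r,z in [(.008,.0716),(.010,.0696),(0,.0716)]: print("foot far edge pred",g(P+R@np.array([r,0,z])))
for y in(-.010,.010): print("foot sides",g(P+R@np.array([0,y,.0696])),"shoulder sides",g(P+R@np.array([0,y,.0076])))
for w in((a+b)/2,w2): print("well-TCP",R.T@(w-P))
E
python3 - <<'E'
import cv2
im=cv2.imread("pics/w12c.png"); c=im[260:480,270:460]
cv2.imwrite("pics/w12d.png",cv2.resize(cv2.convertScaleAbs(c,alpha=2),None,fx=2.7,fy=2.7))
E
```

```text
[ 0.6158 -0.0027  0.09  ] [ 0.5932 -0.1004  0.09  ] [ 0.6045 -0.0515  0.09  ] 0.10031407904075687
rim [ 0.6038 -0.0515  0.09  ]
foot far edge pred [np.float64(359.3696898890771), np.float64(306.48492396194115)]
foot far edge pred [np.float64(359.3651185240542), np.float64(299.2030522081784)]
foot far edge pred [np.float64(359.3738950782729), np.float64(346.8868710790463)]
foot sides [np.float64(306.2760361898934), np.float64(350.23082677802506)] shoulder sides [np.float64(286.9124832377332), np.float64(492.6293271807033)]
foot sides [np.float64(412.46566570392315), np.float64(350.2310536019962)] shoulder sides [np.float64(431.53885027551087), np.float64(492.6323596736195)]
well-TCP [-0.0027  0.0011  0.0831]
well-TCP [-0.0034  0.0009  0.0831]
```

View pics/w12d.png

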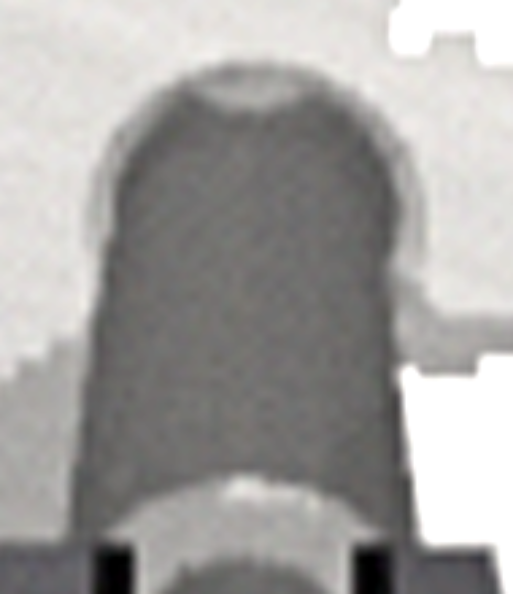

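Call:
{"method": "move_arm", "body": {
  "deltas": [
    [-0.003,0.0008,0,0,0,0,-1],
    [0,0,0.003,0,0,0,-1],
    [0,0,0.003,0,0,0,-1],
    [0,0,0.003,0,0,0,-1],
    [0,0,0,0,0,0,-1],
    [0,0,0,0,0,0,-1]
  ]
}}

```text
clock: 23.7
position: [0.604, -0.0513, 0.1638]
ee_rot: [0.998, 0.059, 0.0, -0.0]
ft_force: [0.1, -0.2, -2.1]
grip_width: 0.122
```

```bash
python3 -c "
from h import *
o,p,d=shot('w13')
cv2.imwrite('pics/w13c.png',cv2.resize(cv2.convertScaleAbs(p[160:240,220:300,::-1],alpha=1.7),None,fx=7.5,fy=7.5,interpolation=cv2.INTER_CUBIC))
"
```

```text
23.7 [ 0.60401886 -0.05127848  0.16382343] [ 9.98254951e-01  5.90512724e-02  2.89028965e-05 -6.74925640e-06] [ 0.06889127 -0.17798034 -2.05332082] 0.12192260666171843
```

View pics/w13c.png

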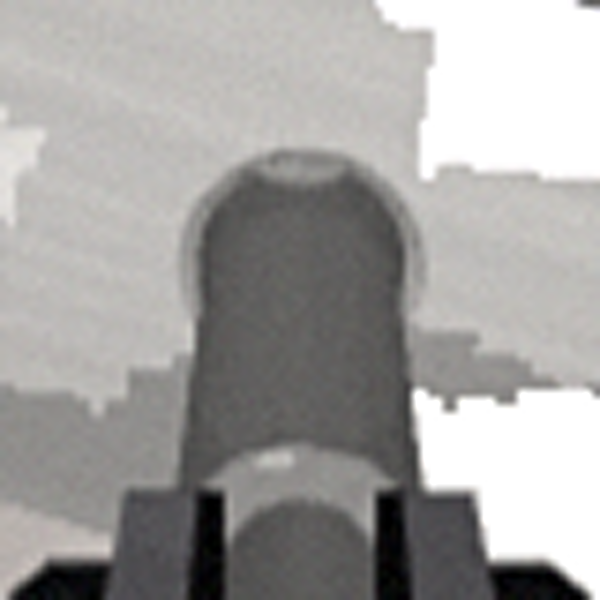

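The plug is centred over the mouth: rim 181–427, foot 199–407 in the crop. I'll lower it gently through the chamfer.

Call:
{"method": "move_arm", "body": {
  "deltas": [
    [0,0,0.001,0,0,0,-1],
    [0,0,0.001,0,0,0,-1],
    [0,0,0.001,0,0,0,-1]
  ]
}}

```text
clock: 24.12
position: [0.604, -0.0513, 0.1607]
ee_rot: [0.998, 0.059, 0.0, -0.0]
ft_force: [0.9, 0.8, -1.5]
grip_width: 0.124
```

Call:
{"method": "move_arm", "body": {
  "deltas": [
    [0,0,0.001,0,0,0,-1],
    [0,0,0.001,0,0,0,-1]
  ]
}}

```text
clock: 24.38
position: [0.6042, -0.0513, 0.1589]
ee_rot: [0.998, 0.059, 0.0, -0.0]
ft_force: [1.1, -0.6, 0.2]
grip_width: 0.123
```

Call:
{"method": "move_arm", "body": {
  "deltas": [
    [0,0,0.001,0,0,0,-1],
    [0,0,0.001,0,0,0,-1]
  ]
}}

```text
clock: 24.62
position: [0.6043, -0.0512, 0.1569]
ee_rot: [0.998, 0.059, 0.0, -0.0]
ft_force: [0.9, 1.1, -0.7]
grip_width: 0.124
```

Call:
{"method": "move_arm", "body": {
  "deltas": [
    [0.0004,0,0.001,0,0,0,-1],
    [0,0,0.001,0,0,0,-1],
    [0,0,0.001,0,0,0,-1]
  ]
}}

```text
clock: 25.0
position: [0.6044, -0.0513, 0.1537]
ee_rot: [0.998, 0.059, 0.0, -0.0]
ft_force: [1.4, -1.3, -0.7]
grip_width: 0.122
```

Call:
{"method": "move_arm", "body": {
  "deltas": [
    [0,0,0.002,0,0,0,-1],
    [0,0,0.002,0,0,0,-1],
    [0,0,0.002,0,0,0,-1],
    [0,0,0.002,0,0,0,-1]
  ]
}}

```text
clock: 25.5
position: [0.6044, -0.0512, 0.1457]
ee_rot: [0.998, 0.059, 0.0, -0.0]
ft_force: [2.2, -0.7, -0.1]
grip_width: 0.127
```

Call:
{"method": "move_arm", "body": {
  "deltas": [
    [0,0,0.0025,0,0,0,-1],
    [0,0,0.0025,0,0,0,-1],
    [0,0,0.0025,0,0,0,-1],
    [0,0,0.0025,0,0,0,-1]
  ]
}}

```text
clock: 26.0
position: [0.6045, -0.0512, 0.1357]
ee_rot: [0.998, 0.059, 0.0, -0.0]
ft_force: [3.6, 0.1, -0.0]
grip_width: 0.124
```

Call:
{"method": "move_arm", "body": {
  "deltas": [
    [0.0006,0,0.0025,0,0,0,-1],
    [0,0,0.0025,0,0,0,-1],
    [0,0,0.0025,0,0,0,-1],
    [0,0,0.0025,0,0,0,-1]
  ]
}}

```text
clock: 26.5
position: [0.6049, -0.0511, 0.1256]
ee_rot: [0.998, 0.059, -0.0, -0.0]
ft_force: [1.2, -0.6, -1.6]
grip_width: 0.12
```

Call:
{"method": "move_arm", "body": {
  "deltas": [
    [0,0,0.0025,0,0,0,-1],
    [0,0,0.0025,0,0,0,-1],
    [0,0,0.0025,0,0,0,-1],
    [0,0,0.0025,0,0,0,-1],
    [0,0,0.0025,0,0,0,-1]
  ]
}}

```text
clock: 27.12
position: [0.6049, -0.0511, 0.1131]
ee_rot: [0.998, 0.059, -0.0, -0.0]
ft_force: [1.1, -0.2, -1.2]
grip_width: 0.122
```

Call:
{"method": "move_arm", "body": {
  "deltas": [
    [0,0,0.0025,0,0,0,-1],
    [0,0,0.0025,0,0,0,-1],
    [0,0,0.0025,0,0,0,-1],
    [0,0,0.0015,0,0,0,-1]
  ]
}}

```text
clock: 27.62
position: [0.605, -0.0511, 0.1041]
ee_rot: [0.998, 0.059, 0.0, -0.0]
ft_force: [1.3, 0.3, -0.6]
grip_width: 0.119
```

Call:
{"method": "move_arm", "body": {
  "deltas": [
    [0,0,0.0015,0,0,0,-1],
    [0,0,0.0015,0,0,0,-1],
    [0,0,0.001,0,0,0,-1],
    [0,0,0.001,0,0,0,-1]
  ]
}}

```text
clock: 28.12
position: [0.605, -0.0511, 0.0992]
ee_rot: [0.998, 0.059, 0.0, -0.0]
ft_force: [0.6, -0.5, -0.4]
grip_width: 0.119
```

Call:
{"method": "move_arm", "body": {
  "deltas": [
    [0,0,0.0005,0,0,0,-1]
  ]
}}

```text
clock: 28.25
position: [0.605, -0.0511, 0.0988]
ee_rot: [0.998, 0.059, 0.0, -0.0]
ft_force: [1.4, -0.3, -0.9]
grip_width: 0.125
```

Call:
{"method": "move_arm", "body": {
  "deltas": [
    [0,0,0.0005,0,0,0,-1]
  ]
}}

```text
clock: 28.38
position: [0.605, -0.0512, 0.0983]
ee_rot: [0.998, 0.059, 0.0, -0.0]
ft_force: [0.9, -0.8, -0.4]
grip_width: 0.122
```

Call:
{"method": "move_arm", "body": {
  "deltas": [
    [0,0,0.0005,0,0,0,-1]
  ]
}}

```text
clock: 28.5
position: [0.605, -0.0511, 0.0978]
ee_rot: [0.998, 0.059, 0.0, -0.0]
ft_force: [0.7, -0.1, 2.3]
grip_width: 0.129
```

The foot touched bottom at TCP z = 0.0978, where I expected 0.0976. I'll hold briefly, open, then lift straight up.

Call:
{"method": "move_arm", "body": {
  "deltas": [
    [0,0,0,0,0,0,-1],
    [0,0,0,0,0,0,-0.6],
    [0,0,0,0,0,0,-0.3],
    [0,0,0,0,0,0,0.1],
    [0,0,0,0,0,0,0.1],
    [0,0,0,0,0,0,0.1]
  ]
}}

```text
clock: 29.25
position: [0.605, -0.0511, 0.0978]
ee_rot: [0.998, 0.059, 0.0, -0.0]
ft_force: [-0.5, 0.3, 0.2]
grip_width: 0.556
```

Call:
{"method": "move_arm", "body": {
  "deltas": [
    [0,0,-0.01,0,0,0,0.1],
    [0,0,-0.03,0,0,0,0.1],
    [0,0,-0.04,0,0,0,0.1],
    [0,0,-0.04,0,0,0,0.1],
    [0,0,-0.03,0,0,0,0.1],
    [0,0,0,0,0,0,0.1]
  ]
}}

```text
clock: 30.0
position: [0.6061, -0.0517, 0.2508]
ee_rot: [0.998, 0.059, 0.002, -0.0]
ft_force: [-0.1, -0.8, -0.6]
grip_width: 0.549
```

Run:
```python
from h import *
o,p,d=shot('w14')
for n in ['side','scene']:
    q,_=viewer.camera(n); cv2.imwrite(f'pics/{n}14.png',cv2.resize(q[:,:,::-1],(800,600)))
c,T=wcal(o)
v,u=np.mgrid[0:384,0:512]; P=np.stack([(u-c["cx"])/c["fx"]*d,(v-c["cy"])/c["fy"]*d,d],-1)@T[:3,:3].T+T[:3,3]
np.save("P14.npy",P); print("max z near well",[ (float(P[v0,u0,2])) for u0,v0 in [(100,100)]])
M=(np.hypot(P[...,0]-.6045,P[...,1]+.0515)<.02)&(P[...,2]>.12)&(P[...,2]<.15)&(d>0); print(M.sum(),P[M].max(0) if M.any() else None,P[M].mean(0))
cv2.imwrite('pics/w14c.png',cv2.resize(p[110:260,170:350,::-1],None,fx=4,fy=4,interpolation=cv2.INTER_CUBIC))
```

```text
30.0 [ 0.60605881 -0.05167567  0.25080962] [ 9.98262699e-01  5.88763400e-02  2.27005114e-03 -8.64113115e-05] [-0.1497547  -0.76267153 -0.55384548] 0.5488890176881386
max z near well [-0.0005066103192445937]
149 [ 0.60999164 -0.04570889  0.13135241] [ 0.60484529 -0.05132836  0.12889817]
```

View pics/w14c.png

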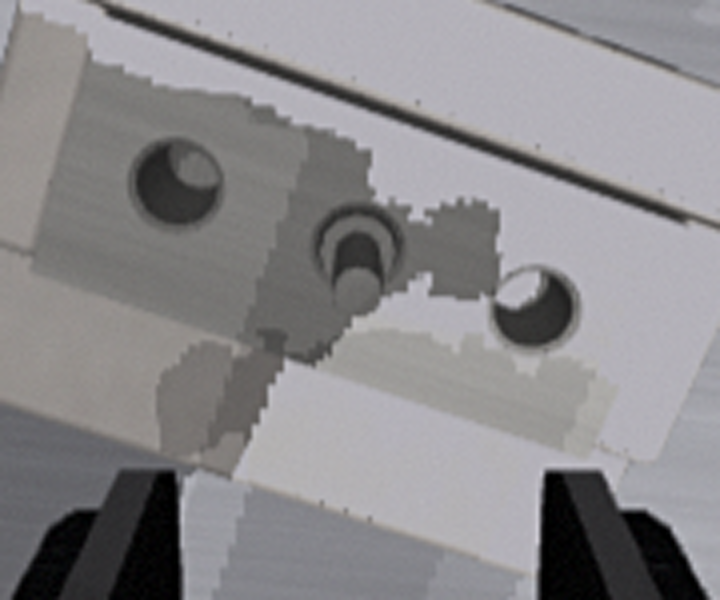

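View pics/side14.png

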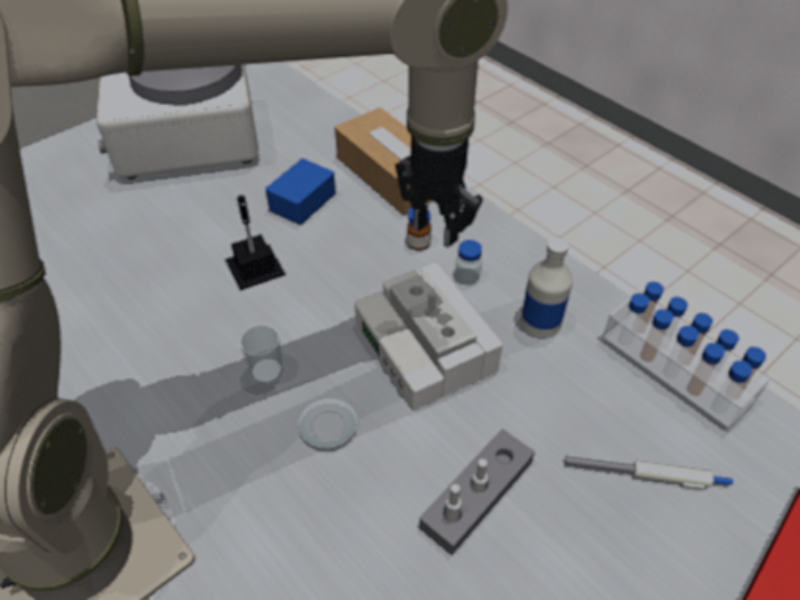

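View pics/scene14.png

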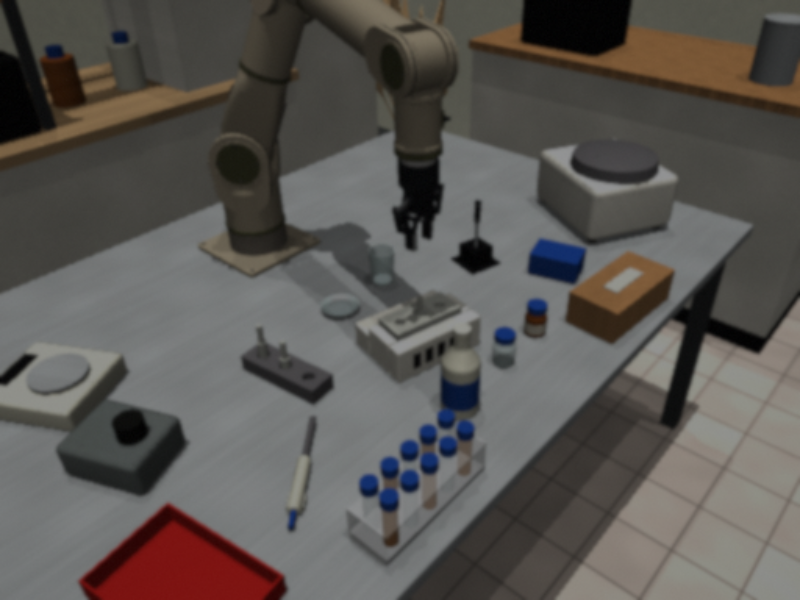

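The plug sits in the middle well, with its stem top at crop (357,290) and depth reading about z = 0.131, which is flush. The rod is back in its stand, two plugs are still in the rack, and nothing else has moved. Handing in.

```bash
python3 -c "
from workcell import manip
print(manip.hand_in())"
```

```text
the job is handed in; nothing more can be done
None
```

The job is done and handed in: the middle well is 64 mm deep, and it now holds the long plug. No verdict is reported.

- **Probing:** I lowered the rod at 20 mm/s or slower and felt the bottom at tip z ≈ 0.026 m. The highest force I read was about 6 N. I then put the rod back in its stand.
- **Plug:** The long plug went in with about 4 N sideways at most and touched bottom at about 2 N, within 0.2 mm of the height I expected. I then released it and lifted clear.
- **Last checks:**
  - Depth gave the stem top at about z = 0.131 m, against 0.130 m for an exactly flush shoulder.
  - The plug's centre was within about 1 mm of the measured well centre.
  - The final pictures show the rod upright in its stand and the short and medium plugs in the rack. The bystanders looked unmoved by eye; I did not measure them.
- **Disagreements:** The cameras differed by 2–3 mm on the well and rod positions, so I used the wrist camera for alignment. No check failed.

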